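# Clear and open a latched sandwich toaster and hold its lid up

## Robot

A 6-joint arm with a two-finger parallel gripper is mounted at the origin on the work surface. World frame = base frame: x ahead of the robot, y to its left, z up, the work surface at z = 0. Lengths are in mm, angles in rad, forces in N, time in s.
With the tool pointing down it reaches from about 350 to 775 mm from the base axis. Payload 7.3 kg.
Tool frame: the origin (TCP) lies on the centre line of the jaws, within the pads' length; the fingertips stand finger_overhang ahead of it and the grasp point (between the pads) lies 8 mm behind it (finger_overhang is the distance from the TCP to the fingertips, in mm); z points along the fingers, y is the line along which they close (so a half turn about z gives the same grasp; the last joint's range is limited). The gripper opens to 92 mm and grips with 3 to 60 N. Pads are 19 mm wide; open, the fingers measure 130 mm over their backs; the gripper's body (75 mm by 190 mm) begins 47 mm behind the grasp point.
Start: joints at [0.977, 0.342, 1.524, -0, 1.275, -0.146], TCP at [227.305, 473.261, 237.741] pointing down, gripper open.
Joint ranges: [-2.53, 2.53], [-0.77, 2.02], [0.04, 2.7], [-1, 4.14], [0.28, 2.66], [-3.11, 3.11]. Speed limits (rad/s): [2.57, 2.57, 3.14, 3.14, 3.14, 3.14].

## Interface

Orientations are given as [roll, pitch, yaw] about the fixed x, y, z axes, in that order (R = Rz(yaw) Ry(pitch) Rx(roll)).
In Python, from plant import get_obs, capture, close_job, finger_overhang gives the robot as it stands.
- The arm moves only by the shell command python3 -m inch 'ROWS'. ROWS is JSON, one flat list of numbers, 7 for each row, row after row: the turn, a rotation vector about the tool's x, y, z scaled (see below), then the shift along the tool's x, y, z scaled (see below), then the closure, from -1 (fully open) to 1 (shut). In form: [ax, ay, az, tx, ty, tz, gripper, ax, ay, az, tx, ty, tz, gripper, ...]. A call has 1 to 10 rows; each row shifts and turns the commanded pose from where the row before left it, along the tool's axes as they then stand; what a row does not reach is not made up. The controller multiplies each number of a shift by 0.8 m and each number of a turn by 1.5 rad. A row lasts 1/12 s, in which the tool goes at most 41.7 mm and 7.16 degrees, less where a joint would pass 70% of its speed; a pose out of reach is approached as far as the arm can. A call with a number of a shift or a turn outside -1 to 1 is refused whole. A call with a gripper value outside its range is refused whole. The fingers move at their own pace and stop on an object; the grip force is fixed at half the most. Time passes only in rows, so rows that do not move let the fingers close. It gives the time, the measured TCP pose, the force, the opening and the grip force at its end, in the units of the state.
- get_obs(): the state, without advancing time (a new reading comes with each control period).
- capture(name): name is "scene" or "top" or "wrist"; returns a dict with "image" (420x560x3 uint8, red, green, blue), "mtx" (3x3 intrinsics, pixels), "pose" (4x4, takes a point from camera to world coordinates). Camera axes: x right, y up, looking along -z (the intrinsics and any distortion apply to the point x, -y, -z); pixel columns grow to the right and rows downward; lengths in mm; the calibration is good to about 2 mm. A picture is of the moment at which its call begins. There is no depth.
- close_job(): hands the job in; it is judged then, once.
The state is a dict: "time": time; "joint_positions": joint angles; "dq": joint speeds; "tau": joint torques, N m; "tool_pos": TCP position; "tcp_rot": TCP orientation; "contact_force": force on the tool from outside, world axes, zero at the start; "moment": the same for the moment, N m; "grip_width": finger opening in mm; "finger_force": force on a finger pad.
Only numpy, scipy, OpenCV 4.12 (cv2) and the standard library are available. Lean on these libraries where they do the work, as an engineer would, in place of code of your own. Each camera call takes 0.05 s, during which the arm holds its last target. There are 200 camera calls.

## Task

I want to lay bread in the sandwich toaster: first move the two flat tins off its lid onto the matching tin on the counter beside it, one on top of the other in a square, flush pile of three, without dropping or tipping any. Then pull the sprung catch on the front handle sideways (to the left seen from the robot) until it clears the stud, and lift the lid while it is clear until the handle is 10 cm or a little more above where it was shut. Finish still holding the lid up there part-way open, not leaned back and not let go, and leave everything else on the counter where it is.

Things in the scene. Friction and masses are not known exactly. Their poses are not given: they have to be found in the camera images.
- toaster: sandwich toaster, black with steel top, immovable. Base 220 (own x) by 240 mm (own y); shut lid's flat top 95 mm up. Origin: centre of its underside; own x from front (handles) to back (hinge), own y to the left seen from the robot. Upper handle (on the lid): 92 mm wide, 110 to 184 mm ahead of the origin, top 84 mm up when shut; hides a stud on the lower handle, head 18 mm across
- lid (a joint): lid angle, rad: 0 shut, grows as the front is lifted; hinge at the back, stop at 1.7. The lid (0.75 kg, carries upper handle and catch) has no stay: let go, it falls shut; 3 to 5 N upward at the catch grip carry it. At 0.4 rad the handle is about 100 mm higher than shut
- catch (a joint): sideways travel (m) of the sprung catch in the upper handle: 0 at rest, its fork under the stud's head and the lid locked; grows as it is pulled along the toaster's own +y, stop at 0.015. Fork clear of the stud from 0.010 on. The spring pulls back with 4 N at 0, 8 N at 0.015, and returns it when let go
- catch_grip (a point): point in the catch's upright ribbed steel grip, 15 mm above the upper handle's top, 9 mm below the grip's top. Grip: 14 mm thick along the toaster's own y (faces to pinch), 28 mm along own x, 24 mm high, free all round. At rest 145 mm ahead of the toaster's origin, 18 mm to its left (own +y), 99 mm above the counter. Moves with catch and lid
- hinge_axis (a point): point on the lid's hinge axis (which runs along the toaster's own y), in the middle of its width: 114 mm behind the toaster's origin, 48 mm above the counter. It does not move
- lid_top (a point): centre of the flat top of the closed lid, 95 mm above the counter (a point fixed to the base: it does not follow the lid)
- tin_counter: the foot of the pile: flat closed spice tin, plain steel, 96 mm long (own x) by 62 mm wide (own y) by 22 mm high, flat top and bottom, loose, about 0.12 kg; origin at the centre of its underside. It lies flat on the counter to the left or right of the toaster
- tin_left: flat closed spice tin, plain steel, 96 mm long (own x) by 62 mm wide (own y) by 22 mm high, flat top and bottom, loose, about 0.12 kg; origin at the centre of its underside. It lies flat on the toaster's lid, on the left half as seen from the robot, its long side roughly along the toaster's own x
- tin_right: flat closed spice tin, plain steel, 96 mm long (own x) by 62 mm wide (own y) by 22 mm high, flat top and bottom, loose, about 0.12 kg; origin at the centre of its underside. It lies flat on the toaster's lid, on the right half as seen from the robot, its long side roughly along the toaster's own x
- mortar: bystander: open steel mortar, 100 mm across, 78 mm high, on the counter on the other side of the toaster from tin_counter; origin at the centre of its underside
- pestle: bystander: steel pestle lying on the counter ahead of the toaster, to the left, 157 mm long (own x), 29 mm thick; origin under its middle
- dabba: bystander: closed round steel dabba, 124 mm across, 87 mm high, at the back left; origin at the centre of its underside
- silicone_lid: bystander: black silicone lid, 120 mm disc 5 mm thick with a 23 mm high tab, lying between robot and toaster, to the right; origin at the centre of its underside
- jar0: bystander: glass jar with steel cap, 58 mm across, 85 mm high, one of three on the white plastic turntable (210 mm across, 22 mm high) at the back right; origin at the centre of its underside
- jar1: bystander: second jar on the turntable, as jar0
- jar2: bystander: third jar on the turntable, as jar0

How it is judged (in metres and radians):
On the way, in this order (a step that is already met when the one before it is completed fails the run):
1. both tins from the lid lie squarely on the counter tin in one pile of three, released, the lid still shut (height (world z) of tin_counter below 0.004 m and angle between tin_counter's own z axis and vertical below 0.06 rad and contact force between the fingers and tin_counter below 0.05 N and ((z of tin_left in the frame of tin_counter between 0.019 and 0.025 m and horizontal distance between each of tin_left, tin_right and tin_counter below 0.008 m and angle between the x axis of each of tin_left, tin_right and the x axis of tin_counter, either way round below 0.14 rad and angle between each of tin_left, tin_right's own z axis and vertical below 0.06 rad and contact force between the fingers and tin_left below 0.05 N and linear speed of each of tin_left, tin_right below 0.02 m/s and z of tin_right in the frame of tin_counter between 0.041 and 0.047 m and contact force between the fingers and tin_right below 0.05 N) or (z of tin_right in the frame of tin_counter between 0.019 and 0.025 m and horizontal distance between each of tin_right, tin_left and tin_counter below 0.008 m and angle between the x axis of each of tin_right, tin_left and the x axis of tin_counter, either way round below 0.14 rad and angle between each of tin_right, tin_left's own z axis and vertical below 0.06 rad and contact force between the fingers and tin_right below 0.05 N and linear speed of each of tin_right, tin_left below 0.02 m/s and z of tin_left in the frame of tin_counter between 0.041 and 0.047 m and contact force between the fingers and tin_left below 0.05 N)) and value of joint lid below 0.03 rad), for 0.2 s.
2. the catch is pulled sideways clear of the stud while the lid is still down (value of joint catch above 0.009 m and value of joint lid below 0.05 rad), for 0.1 s.
3. the lid is lifted off the stud and raised in the fingers (value of joint lid above 0.38 rad and contact force between the fingers and toaster above 1 N), for 0.1 s.
At the end, for the whole second after the job is handed in: The lid is held still in the fingers (over 1 N) at 0.38 to 1.1 rad. The three tins stand in one pile on the counter, tin_counter lowest, the others in either order, each centred on it within 8 mm, turned to it within 0.14 rad (either way round), flat, at rest, untouched (all of step 3 and height (world z) of tin_counter below 0.004 m and angle between tin_counter's own z axis and vertical below 0.06 rad and contact force between the fingers and tin_counter below 0.05 N and ((z of tin_left in the frame of tin_counter between 0.019 and 0.025 m and horizontal distance between each of tin_left, tin_right and tin_counter below 0.008 m and angle between the x axis of each of tin_left, tin_right and the x axis of tin_counter, either way round below 0.14 rad and angle between each of tin_left, tin_right's own z axis and vertical below 0.06 rad and contact force between the fingers and tin_left below 0.05 N and linear speed of each of tin_left, tin_right below 0.02 m/s and z of tin_right in the frame of tin_counter between 0.041 and 0.047 m and contact force between the fingers and tin_right below 0.05 N) or (z of tin_right in the frame of tin_counter between 0.019 and 0.025 m and horizontal distance between each of tin_right, tin_left and tin_counter below 0.008 m and angle between the x axis of each of tin_right, tin_left and the x axis of tin_counter, either way round below 0.14 rad and angle between each of tin_right, tin_left's own z axis and vertical below 0.06 rad and contact force between the fingers and tin_right below 0.05 N and linear speed of each of tin_right, tin_left below 0.02 m/s and z of tin_left in the frame of tin_counter between 0.041 and 0.047 m and contact force between the fingers and tin_left below 0.05 N)) and value of joint lid below 1.1 rad and velocity of joint lid between -0.05 and 0.05 rad/s); the arm keeps its last pose, push and grip.
It fails at once if a tin is tipped by more than 0.4 rad (angle between any of tin_counter, tin_left, tin_right's own z axis and vertical above 0.4 rad).
It fails at once if a tin is dropped (moves faster than 0.6 m/s out of the fingers) ((linear speed of tin_counter above 0.6 m/s and contact force between the fingers and tin_counter below 0.05 N) or (linear speed of tin_left above 0.6 m/s and contact force between the fingers and tin_left below 0.05 N) or (linear speed of tin_right above 0.6 m/s and contact force between the fingers and tin_right below 0.05 N)).
It fails at once if a bystander (mortar, pestle, dabba, silicone lid, jars) is moved by more than 30 mm (distance of any of mortar, pestle, dabba, silicone_lid, jar0, jar1, jar2 from where it was at the start of the episode above 0.03 m).
It also fails if it takes over 67 s, if anything falls off the work surface, if the arm or the gripper's body presses on something with over 40 N, if the wrist force passes 120 N, or if a joint passes its speed limit or range.

## Working session

There is one attempt and no reset: what is moved stays moved. The work goes in short steps, Python scripts to look and compute and a shell command to move; the robot and the scene stay as the last step left them, time stands still between calls to the robot, and variables do not carry over. Pictures are saved under pics/ and viewed, at most 11 in all, crops included, and the job is handed in when it is done.

```bash
mkdir -p pics; ls; python3 - <<'E'
from plant import *
import cv2,numpy as np
print(get_obs(),finger_overhang)
for n in("top","scene"):
    c=capture(n);cv2.imwrite(f"pics/{n}0.png",c["image"][:,:,::-1]);print(n,c["mtx"],c["pose"].round(4) if hasattr(c["pose"],'round') else c["pose"],c.keys())
    np.savez(f"{n}0.npz",**{k:c[k] for k in("image","mtx","pose")})
E
```

```text
pics
{'time': 0.0, 'joint_positions': array([ 9.77034485e-01,  3.42702401e-01,  1.52500696e+00, -3.79674079e-05,
        1.27539793e+00, -1.46012481e-01]), 'dq': array([ 1.30186378e-03,  1.81551091e-03,  4.26081937e-05, -1.02906627e-03,
        1.79487504e-03, -9.76540939e-04]), 'tau': array([ 5.53555674e-04, -4.31243026e+01, -2.44223338e+01,  7.18810502e-02,
        5.55378338e-02, -1.04976680e-04]), 'tool_pos': array([227.06905939, 472.92449155, 237.05900751]), 'tcp_rot': array([-3.14008885e+00, -1.84451301e-04,  2.69385423e+00]), 'contact_force': array([ 0.18412266, -0.2809271 , -0.54957655]), 'moment': array([ 0.05883795, -0.04644929,  0.01242033]), 'finger_force': 0.0, 'grip_width': 92.01603581984097} 11.0
top [[459.61182986   0.         280.84265812]
 [  0.         459.61182986 199.36505644]
 [  0.           0.           1.        ]] [[-7.3000000e-03  9.9770000e-01 -6.6800000e-02  4.4678000e+02]
 [-1.0000000e+00 -7.3000000e-03  3.0000000e-04 -1.5977800e+01]
 [-2.0000000e-04  6.6800000e-02  9.9780000e-01  1.4248169e+03]
 [ 0.0000000e+00  0.0000000e+00  0.0000000e+00  1.0000000e+00]] dict_keys(['image', 'mtx', 'pose'])
scene [[425.10539902   0.         272.0940041 ]
 [  0.         425.10539902 208.9423499 ]
 [  0.           0.           1.        ]] [[ 7.6810000e-01 -4.9250000e-01  4.0920000e-01  1.0663809e+03]
 [ 6.4010000e-01  5.7770000e-01 -5.0640000e-01 -6.8525050e+02]
 [ 1.3000000e-02  6.5090000e-01  7.5900000e-01  1.0638846e+03]
 [ 0.0000000e+00  0.0000000e+00  0.0000000e+00  1.0000000e+00]] dict_keys(['image', 'mtx', 'pose'])
```

View pics/top0.png

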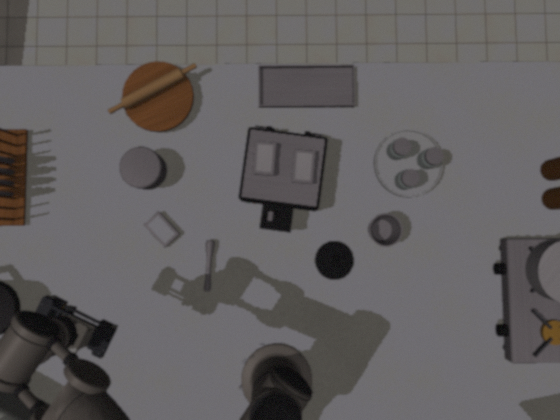

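View pics/scene0.png

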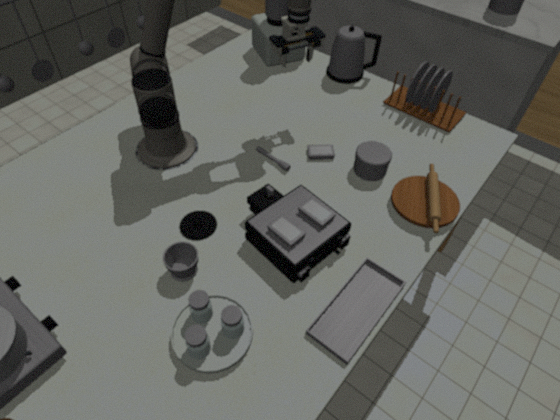

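The top view shows the toaster around (285,168), its handle at (277,217), the lid tins at (265,158) and (305,165), and the counter tin at (162,229). The pestle is near (209,265), the mortar at (385,229) and the dabba at (143,168). The scene view agrees.

```bash
cat > h.py <<'E'
import numpy as np,cv2
from plant import *
def ray(c,u,v):
    P=np.array(c["pose"]);K=np.array(c["mtx"])
    d=np.linalg.solve(K,[u,v,1.]);d=P[:3,:3]@[d[0],-d[1],-d[2]]
    return P[:3,3],d
def onz(c,u,v,z):
    o,d=ray(c,u,v);return o+d*(z-o[2])/d[2]
def proj(c,p):
    P=np.array(c["pose"]);q=P[:3,:3].T@(np.asarray(p,float)-P[:3,3]);q=np.array([q[0],-q[1],-q[2]]);q=np.array(c["mtx"])@q;return q[:2]/q[2]
def rect(c,mask,z,near):
    "min-area rectangle, in world, of the mask blob around pixel near"
    n,l,s,_=cv2.connectedComponentsWithStats(mask.astype(np.uint8))
    k=l[int(near[1]),int(near[0])]
    if k==0: return None
    cs,_=cv2.findContours((l==k).astype(np.uint8),cv2.RETR_EXTERNAL,cv2.CHAIN_APPROX_NONE)
    q=max(cs,key=cv2.contourArea)[:,0]
    w=np.array([onz(c,u,v,z)[:2] for u,v in q],np.float32)
    (x,y),(a,b),t=cv2.minAreaRect(w)
    if a<b:a,b,t=b,a,t+90
    t=(t+90)%180-90
    return [round(float(i),1) for i in(x,y,a,b,t)]
E
python3 - <<'E'
from h import *
c=np.load("top0.npz");im=c["image"];g=cv2.cvtColor(im,cv2.COLOR_RGB2GRAY)
crop=cv2.resize(im[110:280,110:340],None,fx=3.4,fy=3.4,interpolation=cv2.INTER_CUBIC)
crop=np.clip(crop.astype(float)*1.9,0,255).astype(np.uint8)
cv2.imwrite("pics/crop.png",crop[:,:,::-1])
np.set_printoptions(linewidth=250)
print(g[158,235:335]);print(g[229,140:190])
for z,n in((117,(265,158)),(117,(305,165)),(22,(162,229))):
  for th in(100,110,120,130): print(n,th,rect(c,g>th,z,n), onz(c,*n,z)[:2])
E
```

```text
[110 109 109 109 109 108 109 103  84  57  40  53  72  81  83  83  84  81  82  82  86  92 100 104 104 106 105 104 105 105 105 105 104 104 105 103 101  92  84  74  63  56  52  62  71  80  83  81  82  81  82  84  82  82  81  80  81  82  81  84  87  95
 103 105 104 106 104 106 107 107 105 107 107 105 105 105  99  91  81  72  63  57  58  63  74  82  77  62  39  37  55  70  74  77  77  77  76  77  76  78]
[109 108 108 108 109 108 106 101  99  95  98 102 106 107 110 110 110 108 110 110 111 109 108 109 111 112 107 110 109 107  99  93  89  84  74  65  67  70  74  77  82  91 100 105 108 110 108 110 110 108]
(265, 158) 100 [655.2, 31.0, 72.3, 40.2, -0.4] [653.6696558   28.16577804]
(265, 158) 110 None [653.6696558   28.16577804]
(265, 158) 120 None [653.6696558   28.16577804]
(265, 158) 130 None [653.6696558   28.16577804]
(305, 165) 100 [630.2, -81.2, 74.8, 40.3, -5.0] [632.59412009 -86.37730722]
(305, 165) 110 None [632.59412009 -86.37730722]
(305, 165) 120 None [632.59412009 -86.37730722]
(305, 165) 130 None [632.59412009 -86.37730722]
(162, 229) 100 [453.2, 350.3, 76.7, 43.9, 43.1] [452.94947811 346.20246722]
(162, 229) 110 None [452.94947811 346.20246722]
(162, 229) 120 None [452.94947811 346.20246722]
(162, 229) 130 None [452.94947811 346.20246722]
```

View pics/crop.png

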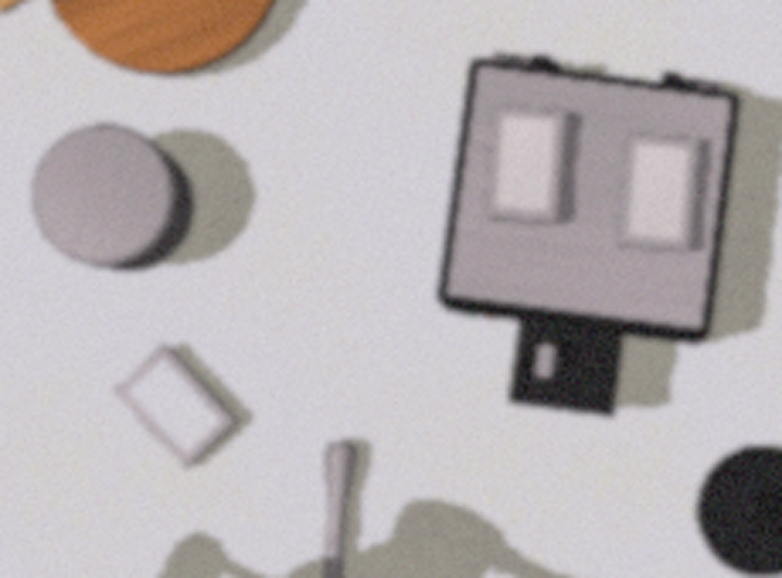

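```bash
cat >> h.py <<'E'
def go(x,y,z,yaw):
    "report turn (units) and then shift (units) in tool axes after the turn, tool pointing down; also tilt error"
    o=get_obs();p=o["tool_pos"];r=o["tcp_rot"]
    d=(yaw-r[2]+np.pi)%(2*np.pi)-np.pi
    D=np.array([x,y,z])-p
    def sh(a):
        X=np.array([np.cos(a),np.sin(a),0]);Y=np.array([np.sin(a),-np.cos(a),0]);return (np.array([X@D,Y@D,-D[2]])/800).round(4)
    print("t",round(o["time"],2),"at",p.round(1),r.round(3),"turn az total",round(-d/1.5,4),"shift after turn",sh(yaw),"shift before turn",sh(r[2]),"len",round(float(np.linalg.norm(D)),1),"q",np.round(o["joint_positions"],2))
def snap(n,f):
    c=capture(n);cv2.imwrite(f"pics/{f}.png",c["image"][:,:,::-1]);np.savez(f+".npz",**{k:c[k] for k in("image","mtx","pose")});return c
E
python3 -m inch '[0,0,0,-0.02,0,0,-1, 0,0,0,-0.04,-0.002,0,-1, 0,0,0,-0.04,-0.002,0,-1, 0,0,0,-0.04,-0.002,0,-1, 0,0,0,-0.04,-0.002,0,-1, 0,0,0,-0.04,-0.002,0,-1, 0,0,0,-0.04,-0.002,0,-1, 0,0,0,-0.04,-0.002,0,-1, 0,0,0,-0.02,-0.002,0,-1, 0,0,0,0,0,0,-1]'
python3 - <<'E'
from h import *
c=snap("wrist","w1")
print(c["mtx"],np.round(c["pose"],3)); go(453,350,200,0.75+np.pi)
print(proj(c,[453,350,22]))
E
```

```text
time: 0.93
tool_pos: [455.3, 348.6, 236.9]
tcp_rot: [-3.141, 0.001, 2.69]
contact_force: [-0.5, -0.2, 1.1]
grip_width: 91.8
finger_force: 0.0
[[368.04516872   0.         281.39675159]
 [  0.         368.04516872 213.63606706]
 [  0.           0.           1.        ]] [[ 4.35000e-01 -8.72000e-01 -2.25000e-01  3.96176e+02]
 [ 9.00000e-01  4.22000e-01  1.09000e-01  3.78715e+02]
 [-0.00000e+00 -2.50000e-01  9.68000e-01  3.83299e+02]
 [ 0.00000e+00  0.00000e+00  0.00000e+00  1.00000e+00]]
t 0.98 at [453.5 349.7 236.9] [-3.141e+00 -1.000e-03  2.691e+00] turn az total -0.8005 shift after turn [0.0003 0.0007 0.0462] shift before turn [0.0007 0.     0.0462] len 36.9 q [ 0.52  0.43  1.39  0.    1.32 -0.6 ]
[280.37826509 184.92742163]
```

View pics/w1.png

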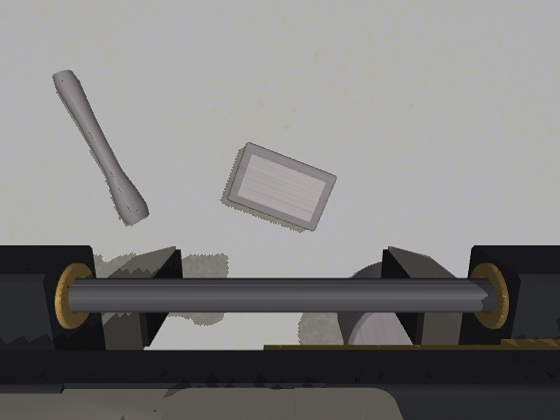

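The wrist view shows the counter tin at about (282,187), inner panel bright and rim darker, with the pestle at upper left.

```bash
python3 - <<'E'
from h import *
c=np.load("w1.npz");g=cv2.GaussianBlur(cv2.cvtColor(c["image"],cv2.COLOR_RGB2GRAY),(3,3),0)
print(g[187,215:345:2])
for th in(125,135,145,155,165): print(th,rect(c,g>th,22,(282,187)))
q=np.array([[248,142],[337,177],[314,231],[230,198]]);w=np.array([onz(c,*p,22)[:2] for p in q]);print(w.round(1),w.mean(0))
t=np.load("top0.npz");gt=cv2.cvtColor(t["image"],cv2.COLOR_RGB2GRAY)
# handle/catch grip in top view: bright in black handle
m=(gt>55);print(rect(t,m,108,(270,217)),gt[212:222,262:282])
E
```

```text
[177 176 176 176 173 144 117 115 106 127 129 129 137 159 159 159 161 162
 163 164 164 163 162 163 165 165 164 163 161 162 164 165 165 166 166 165
 165 165 166 166 166 165 166 168 169 169 168 167 166 166 167 167 168 167
 158 134 134 132 123 147 178 177 177 177 177]
125 [422.8, 363.5, 579.0, 264.0, 64.2]
135 [456.3, 349.2, 80.3, 45.8, 43.2]
145 [456.3, 349.2, 78.5, 44.0, 43.2]
155 [456.4, 349.1, 77.2, 42.9, 43.2]
165 [451.2, 354.9, 75.6, 25.9, 43.2]
[[401.6 340.2]
 [470.2 403.8]
 [511.1 360.2]
 [443.  298.7]] [456.47698476 350.72921076]
[488.9, 15.0, 25.8, 11.5, -0.3] [[49 31 23 18 26 40 55 71 75 73 62 42 25 15 17 18 16 19 16 20]
 [47 26 22 21 21 41 64 78 81 79 65 49 24 17 13 21 22 14 16 22]
 [45 30 20 22 22 42 66 78 82 78 64 46 24 14 15 18 19 18 21 23]
 [43 24 15 18 26 44 67 78 81 76 62 43 32 24 18 14 21 15 24 17]
 [39 20 16 19 25 47 70 81 82 75 59 41 29 21 15 17 13 18 23 19]
 [33 18 14 13 31 53 73 79 83 75 58 37 26 20 12 21 20 19 16 19]
 [28 23 17 20 38 54 71 80 80 73 56 37 27 23 24 18 21 21 23 19]
 [28 19 21 18 34 53 71 79 78 69 53 29 23 14 17 23 20 22 27 16]
 [27 21 20 13 31 42 57 64 68 60 43 24 21 20 26 22 19 24 24 19]
 [24 24 24 13 27 31 40 42 43 39 30 25 21 23 20 13 26 19 20 21]]
```

```bash

python3 -m inch '[0,0,0,-0.02,-0.016,0,-1, 0,0,0,-0.036,-0.029,0,-1, 0,0,0,-0.036,-0.029,0,-1, 0,0,0,-0.036,-0.029,0,-1, 0,0,0,-0.036,-0.029,0,-1, 0,0,0,-0.036,-0.029,0,-1, 0,0,0,-0.036,-0.029,0,-1, 0,0,0,-0.036,-0.029,0,-1, 0,0,0,-0.036,-0.029,0,-1, 0,0,0,-0.036,-0.029,0,-1]'
python3 -m inch '[0,0,0,-0.036,-0.029,0,-1, 0,0,0,-0.022,-0.02,0,-1, 0,0,-0.06,0,0,0,-1, 0,0,-0.06,0,0,0,-1, 0,0,-0.06,0,0,0,-1, 0,0,-0.06,0,0,0,-1, 0,0,0,0,0,0,-1]'
python3 - <<'E'
from h import *
c=snap("wrist","w2"); go(630,-81,200,3.05)
print([proj(c,p) for p in([655,31,117],[630,-81,117],[489,15,108])])
E
```

```text
time: 1.82
tool_pos: [604.5, 31.8, 237.7]
tcp_rot: [3.141, -0.001, 2.695]
contact_force: [0.9, -0.1, 0.2]
grip_width: 92.0
finger_force: 0.0
time: 2.4
tool_pos: [629.0, -22.0, 237.5]
tcp_rot: [3.141, -0.001, 3.058]
contact_force: [0.6, -0.5, 0.1]
grip_width: 91.7
finger_force: 0.0
t 2.45 at [629.1 -22.1 237.6] [ 3.141e+00 -1.000e-03  3.053e+00] turn az total 0.0022 shift after turn [-0.0079 -0.0732  0.047 ] shift before turn [-0.0076 -0.0732  0.047 ] len 69.8 q [-0.16  0.54  1.21  0.    1.39 -1.64]
[array([352.02195197, 237.47349172]), array([201.64766599, 217.59655511]), array([317.2842071 ,   1.57844959])]
```

View pics/w2.png

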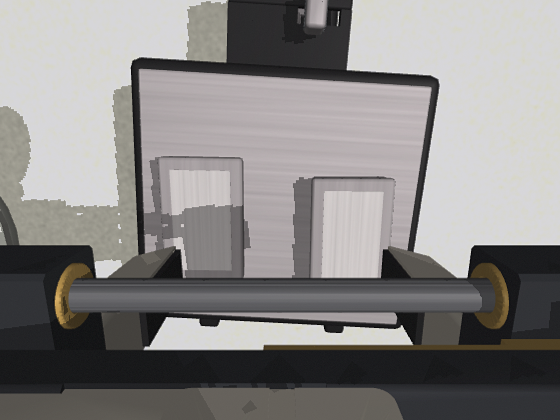

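The wrist view shows the right tin with its panel's front edge from (169,169) to (231,170), and the left tin's panel from (324,190) to (383,191). The gripper bar hides their back ends. The catch grip is at the top, around (317,12).

```bash
python3 - <<'E'
from h import *
c=np.load("w2.npz");g=cv2.GaussianBlur(cv2.cvtColor(c["image"],cv2.COLOR_RGB2GRAY),(3,3),0).astype(int)
# toaster yaw: front edge of steel lid top
W=lambda u,v,z=117:onz(c,u,v,z)[:2]
def edges(rows,lo,hi):
    out=[]
    for v in rows:
        d=np.diff(g[v,lo:hi]);out.append((v,lo+int(d.argmax()),lo+int(d.argmin())))
    return out
for nm,rows,lo,hi in(("R",(175,185,195),155,238),("L",(200,215,230,245,260),318,391)):
    e=edges(rows,lo,hi);print(nm,e)
    for k in(1,2):
        p=np.array([W(x[k]+.5,x[0]) for x in e]);d=p[-1]-p[0];print(p.round(1).tolist(),np.degrees(np.arctan2(d[1],d[0])))
for col in(185,200,215,335,350,370): 
    s=g[140:200,col];d=np.diff(s);r=140+int(d[8:].argmax())+8;print(col,r,W(col,r+.5).round(1))
print("outer corners",[W(*p).round(1) for p in((160,157),(243,157),(314,178),(395,180))])
print("lid front edge",[onz(c,*p,95)[:2].round(1) for p in((139,70),(434,88))])
E
```

```text
R [(175, 159, 229), (185, 159, 229), (195, 170, 229)]
[[595.6, -107.2], [602.9, -108.5], [610.9, -101.6]] 20.205563449997335
[[599.8, -56.4], [607.1, -57.3], [614.5, -58.1]] -6.71800002955446
L [(200, 323, 382), (215, 323, 381), (230, 322, 380), (245, 321, 379), (260, 321, 381)]
[[624.0, 10.9], [635.5, 10.3], [647.2, 8.9], [659.1, 7.5], [671.4, 6.8]] -4.9504237249043115
[[627.7, 54.6], [639.1, 53.6], [650.8, 52.7], [662.8, 51.8], [675.2, 53.1]] -1.7358543087104352
185 157 [584.5 -86.9]
200 158 [586.1 -76.2]
215 158 [587.  -65.4]
335 178 [608.7  20.2]
350 178 [609.6  31.1]
370 178 [610.8  45.7]
outer corners [array([ 582.7, -104.7]), array([587.6, -45.2]), array([607. ,   4.9]), array([613.4,  63.9])]
lid front edge [array([ 520. , -117.1]), array([550.5,  99.8])]
```

```bash

python3 -m inch '[0,0,0,-0.003,-0.024,0,-1, 0,0,0,-0.004,-0.03,0,-1, 0,0,0,-0.003,-0.019,0,-1, 0,0,0,0,0,0.04,-1, 0,0,0,0,0,0.04,-1, 0,0,0,0,0,0.04,-1, 0,0,0,0,0,0.025,-1, 0,0,0,0,0,0.014,-1, 0,0,0,0,0,0,-1, 0,0,0,0,0,0,1]'
python3 -m inch '[0,0,0,0,0,0,1, 0,0,0,0,0,0,1, 0,0,0,0,0,0,1, 0,0,0,0,0,0,1, 0,0,0,0,0,0,1]'
```

```text
time: 3.28
tool_pos: [632.8, -82.2, 111.2]
tcp_rot: [3.142, 0.001, 3.053]
contact_force: [-0.4, 0.0, 0.2]
grip_width: 88.6
finger_force: 0.0
time: 3.7
tool_pos: [632.7, -82.4, 111.4]
tcp_rot: [-3.141, 0.001, 3.054]
contact_force: [-0.9, 0.1, 2.7]
grip_width: 61.9
finger_force: 30.0
```

```bash

python3 -m inch '[0,0,0,0,0,-0.01,1, 0,0,0,0,0,-0.025,1, 0,0,0,0,0,-0.035,1, 0,0,0,0,0,-0.035,1, 0,0,0,0,0,-0.02,1, 0,0,0,0.01,0.0196,0,1, 0,0,0,0.0225,0.0435,0,1, 0,0,0,0.0225,0.0435,0,1, 0,0,0,0.0225,0.0435,0,1, 0,0,0,0.0225,0.0435,0,1]'
python3 -m inch '[0,0,0,0.0225,0.0435,0,1, 0,0,0,0.0225,0.0435,0,1, 0,0,0,0.0225,0.0435,0,1, 0,0,0,0.0225,0.0435,0,1, 0,0,0,0.0225,0.0435,0,1, 0,0,0,0.0225,0.0435,0,1, 0,0,0,0.0225,0.0435,0,1, 0,0,0,0.01,0.0196,0,1, 0,0,-0.03,0,0,0,1, 0,0,-0.06,0,0,0,1]'
python3 -m inch '[0,0,-0.06,0,0,0,1, 0,0,-0.06,0,0,0,1, 0,0,-0.06,0,0,0,1, 0,0,-0.06,0,0,0,1, 0,0,-0.06,0,0,0,1, 0,0,-0.06,0,0,0,1, 0,0,-0.06,0,0,0,1, 0,0,-0.05,0,0,0,1, 0,0,0,0,0,0,1]'
python3 - <<'E'
from h import *
go(456.3,349.2,100,0.754+np.pi); c=snap("wrist","w3")
a=c["image"];print(proj(c,[456,349,22]))
E
```

```text
time: 4.53
tool_pos: [565.2, 80.3, 210.9]
tcp_rot: [3.141, -0.0, 3.053]
contact_force: [0.9, -0.1, -0.6]
grip_width: 61.9
finger_force: 30.0
time: 5.37
tool_pos: [454.4, 350.5, 210.8]
tcp_rot: [3.142, -0.0, -3.09]
contact_force: [0.6, -0.2, -1.3]
grip_width: 61.4
finger_force: 30.0
time: 6.12
tool_pos: [455.4, 348.9, 210.9]
tcp_rot: [3.142, -0.0, -2.387]
contact_force: [-0.3, 0.1, -1.6]
grip_width: 61.7
finger_force: 30.0
t 6.12 at [455.4 348.9 210.9] [ 3.142 -0.    -2.387] turn az total 0.0005 shift after turn [-0.0011 -0.0005  0.1386] shift before turn [-0.0011 -0.0006  0.1386] len 110.9 q [ 0.52  0.45  1.43  0.    1.26 -1.81]
[280.81597133 192.17983012]
```

View pics/w3.png

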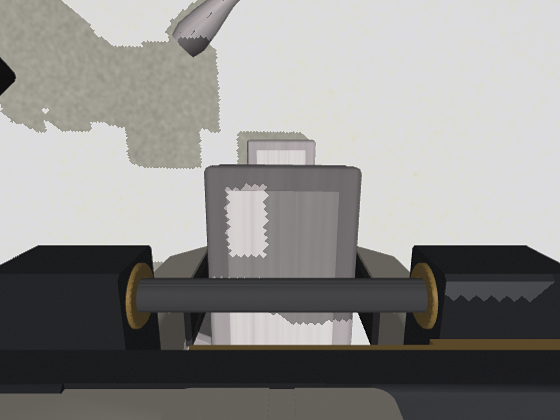

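The wrist view shows the held tin square in the jaws: its front top edge is at row 166, columns 206 to 361. The counter tin is below and in line, with its front edge at row 141, columns 248 to 315.

```bash
python3 - <<'E'
from h import *
c=np.load("w3.npz");o=get_obs();p=o["tool_pos"];a=o["tcp_rot"][2]
X=np.array([np.cos(a),np.sin(a)]);Y=np.array([np.sin(a),-np.cos(a)])
for n,z,q in(("held",216.5,((206,168),(361,168))),("counter",22,((248,141),(315,141))),("counter panel",22,((257,150),(306,150)))):
    for u in q:
        w=onz(c,*u,z)[:2]-p[:2];print(n,(w@X).round(1),(w@Y).round(1))
E
```

```text
held 47.1 -29.1
held 47.4 30.3
counter 46.0 -30.0
counter 46.3 30.0
counter panel 38.1 -22.0
counter panel 38.3 22.1
```

```bash

python3 -m inch '[0,0,0,-0.001,0,0.015,1, 0,0,0,0,0,0.04,1, 0,0,0,0,0,0.045,1, 0,0,0,0,0,0.045,1, 0,0,0,0,0,0.035,1, 0,0,0,0,0,0.02,1, 0,0,0,0,0,0.0075,1, 0,0,0,0,0,0.004,1, 0,0,0,0,0,0.002,1, 0,0,0,0,0,0,1]'
python3 -m inch '[0,0,0,0,0,0.0005,1, 0,0,0,0,0,0.0005,1, 0,0,0,0,0,0,1]'
```

```text
time: 7.0
tool_pos: [456.8, 350.0, 40.8]
tcp_rot: [-3.141, 0.002, -2.39]
contact_force: [-0.3, -0.6, 0.1]
grip_width: 61.9
finger_force: 30.0
time: 7.25
tool_pos: [456.4, 349.8, 39.8]
tcp_rot: [-3.141, 0.002, -2.39]
contact_force: [-0.5, -1.1, -0.4]
grip_width: 61.8
finger_force: 30.0
```

Still about 1 mm above; ease down to contact, then release and rise.

```bash

python3 -m inch '[0,0,0,0,0,0.001,1, 0,0,0,0,0,0.001,1, 0,0,0,0,0,0,1]'
python3 -m inch '[0,0,0,0,0,0,-0.3, 0,0,0,0,0,0,-0.5, 0,0,0,0,0,0,-1, 0,0,0,0,0,0,-1, 0,0,0,0,0,-0.01,-1, 0,0,0,0,0,-0.04,-1, 0,0,0,0,0,-0.05,-1, 0,0,0,0,0,-0.05,-1, 0,0,0,0,0,-0.045,-1, 0,0,0,0,0,-0.025,-1]'
python3 -m inch '[0,0,0,0,0,0,-1]'
python3 - <<'E'
from h import *
go(657,30.5,230,3.06); c=snap("wrist","w4")
E
```

```text
time: 7.5
tool_pos: [456.3, 349.7, 38.4]
tcp_rot: [-3.141, 0.001, -2.389]
contact_force: [-1.5, -0.4, 6.6]
grip_width: 61.7
finger_force: 30.0
time: 8.33
tool_pos: [457.2, 350.2, 218.7]
tcp_rot: [-3.14, 0.007, -2.389]
contact_force: [-0.0, -0.1, 0.3]
grip_width: 91.9
finger_force: 0.0
time: 8.42
tool_pos: [458.1, 350.8, 219.6]
tcp_rot: [-3.139, 0.01, -2.389]
contact_force: [0.3, 0.4, 1.3]
grip_width: 91.7
finger_force: 0.0
t 8.42 at [458.1 350.8 219.6] [-3.139  0.01  -2.389] turn az total 0.556 shift after turn [-0.2805 -0.3788 -0.013 ] shift before turn [ 0.092  -0.4622 -0.013 ] len 377.2 q [ 0.52  0.45  1.42  0.    1.27 -1.8 ]
```

View pics/w4.png

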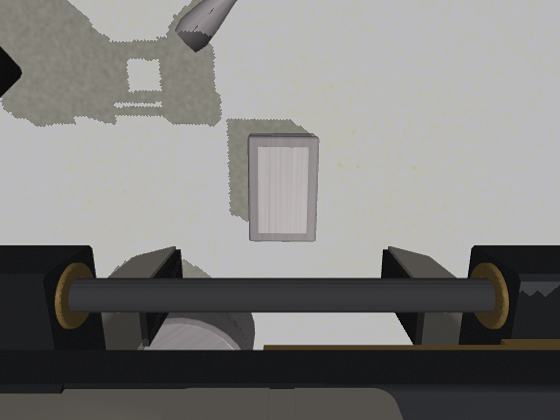

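The wrist view shows the second tin flush on the counter tin, panel columns 257 to 309 and rows 147 to 233.

```bash

python3 -m inch '[0,0,0.03,0,0,0,-1, 0,0,0.06,0,0,0,-1, 0,0,0.06,0,0,0,-1, 0,0,0.06,0,0,0,-1, 0,0,0.06,0,0,0,-1, 0,0,0.06,0,0,0,-1, 0,0,0.06,0,0,0,-1, 0,0,0.06,0,0,0,-1, 0,0,0.06,0,0,0,-1, 0,0,0.046,0,0,0,-1]'
python3 -m inch '[0,0,0,-0.012,-0.016,-0.013,-1, 0,0,0,-0.028,-0.038,0,-1, 0,0,0,-0.028,-0.038,0,-1, 0,0,0,-0.028,-0.038,0,-1, 0,0,0,-0.028,-0.038,0,-1, 0,0,0,-0.028,-0.038,0,-1, 0,0,0,-0.028,-0.038,0,-1, 0,0,0,-0.028,-0.038,0,-1, 0,0,0,-0.028,-0.038,0,-1, 0,0,0,-0.028,-0.038,0,-1]'
python3 -m inch '[0,0,0,-0.0165,-0.0208,0,-1,0,0,0,0,0,0,-1]'
cat >> h.py <<'E'
def tilt(yaw):
    from scipy.spatial.transform import Rotation as R
    r=R.from_euler("xyz",get_obs()["tcp_rot"]);t=R.from_euler("xyz",[np.pi,0,yaw]);print("turn units",((r.inv()*t).as_rotvec()/1.5).round(4))
E
python3 - <<'E'
from h import *
c=np.load("w4.npz");g=cv2.GaussianBlur(cv2.cvtColor(c["image"],cv2.COLOR_RGB2GRAY),(3,3),0)
for th in(145,155):print(rect(c,g>th,44,(283,190)))
go(657,30.5,110,3.06);tilt(3.06); c=snap("wrist","w5")
g=cv2.GaussianBlur(cv2.cvtColor(c["image"],cv2.COLOR_RGB2GRAY),(3,3),0)
q=proj(c,[612,34,117]);print(q);u,v=int(q[0]),int(q[1]);print(g[v-20:v+35,u]);print(g[v+28,u-60:u+60])
E
```

```text
time: 9.3
tool_pos: [455.3, 349.1, 211.7]
tcp_rot: [-3.14, -0.003, 3.055]
contact_force: [-0.3, -1.0, 0.2]
grip_width: 91.8
finger_force: 0.0
time: 10.13
tool_pos: [643.1, 45.1, 222.0]
tcp_rot: [3.142, -0.003, 3.06]
contact_force: [1.0, 0.7, -0.2]
grip_width: 91.7
finger_force: 0.0
time: 10.3
tool_pos: [656.0, 24.4, 221.1]
tcp_rot: [-3.14, -0.003, 3.055]
contact_force: [-1.3, 0.4, -0.2]
grip_width: 92.0
finger_force: 0.0
[456.8, 354.1, 84.6, 50.1, 43.2]
[456.5, 350.7, 78.4, 44.1, 42.2]
t 10.3 at [656.   24.4 221.1] [-3.140e+00 -3.000e-03  3.055e+00] turn az total -0.0034 shift after turn [-0.0006  0.0076  0.1389] shift before turn [-0.0005  0.0076  0.1389] len 111.3 q [-0.08  0.6   1.14 -0.    1.4  -1.56]
turn units [-0.0009 -0.0017 -0.0034]
[288.47717269 151.60857118]
[165 165 166 168 168 167 164 162 161 161 162 163 162 161 161 164 152 124
 119 137 149 155 157 158 158 158 158 158 158 158 157 164 183 193 193 193
 193 193 193 193 193 193 193 193 193 193 193 193 193 193 193 193 192 192
 193]
[157 157 141 111  98  99  99  99  99  99 100 100 100 100 100  95  94 112
 137 150 153 153 152 151 150 150 151 155 168 184 192 193 195 196 196 195
 195 193 191 191 193 191 187 186 188 191 193 193 192 192 191 191 192 194
 195 192 189 187 188 191 193 192 191 191 191 190 190 190 191 191 189 189
 192 195 196 197 195 194 192 192 193 194 193 192 191 192 194 194 193 191
 190 186 175 159 154 155 156 157 157 157 158 158 153 147 143 147 158 163
 162 162 162 162 162 162 162 162 162 162 162 162]
```

```bash
python3 - <<'E'
from h import *
c=np.load("w5.npz");o=get_obs();p=o["tool_pos"];a=o["tcp_rot"][2]
X=np.array([np.cos(a),np.sin(a)]);Y=np.array([np.sin(a),-np.cos(a)])
for u in((288.4,149.6),(288.4,163.5),(256.3,179.6),(320.5,179.6)):
    w=onz(c,*u,117)[:2]-p[:2];print((w@X).round(1),(w@Y).round(1))
E
```

```text
44.8 3.4
35.5 3.5
24.4 -18.5
24.4 25.6
```

```bash

python3 -m inch '[-0.0009,-0.0017,-0.003,-0.004,0.005,0.01,-1, 0,0,0,0,0,0.035,-1, 0,0,0,0,0,0.035,-1, 0,0,0,0,0,0.035,-1, 0,0,0,0,0,0.018,-1, 0,0,0,0,0,0.005,-1, 0,0,0,0,0,0,-1, 0,0,0,0,0,0,1, 0,0,0,0,0,0,1, 0,0,0,0,0,0,1]'
python3 -m inch '[0,0,0,0,0,0,1, 0,0,0,0,0,0,1, 0,0,0,0,0,0,1]'
python3 - <<'E'
from h import *
go(456.5,350,210,0.754+np.pi)
E
```

```text
time: 11.18
tool_pos: [659.5, 33.3, 115.0]
tcp_rot: [3.14, 0.005, 3.065]
contact_force: [0.2, 0.1, 0.5]
grip_width: 76.7
finger_force: 0.0
time: 11.43
tool_pos: [659.1, 32.8, 114.2]
tcp_rot: [3.14, 0.004, 3.064]
contact_force: [-0.8, -0.1, 3.9]
grip_width: 61.8
finger_force: 30.0
t 11.43 at [659.1  32.8 114.2] [3.14  0.004 3.064] turn az total -0.5543 shift after turn [-0.0868  0.4624 -0.1198] shift before turn [ 0.2832  0.3757 -0.1198] len 388.4 q [-0.07  0.69  1.28  0.    1.16 -1.56]
```

```bash

python3 -m inch '[0,0,0,0,0,-0.01,1, 0,0,0,0,0,-0.025,1, 0,0,0,0,0,-0.035,1, 0,0,0,0,0,-0.035,1, 0,0,0,0,0,-0.02,1, 0,0,0,0.0156,0.0214,0,1, 0,0,0,0.028,0.037,0,1, 0,0,0,0.028,0.037,0,1, 0,0,0,0.028,0.037,0,1, 0,0,0,0.028,0.037,0,1]'
python3 -m inch '[0,0,0,0.028,0.037,0,1, 0,0,0,0.028,0.037,0,1, 0,0,0,0.028,0.037,0,1, 0,0,0,0.028,0.037,0,1, 0,0,0,0.028,0.037,0,1, 0,0,0,0.0156,0.0214,0,1, 0,0,-0.03,0,0,0,1, 0,0,-0.06,0,0,0,1, 0,0,-0.06,0,0,0,1, 0,0,-0.06,0,0,0,1]'
python3 -m inch '[0,0,-0.06,0,0,0,1, 0,0,-0.06,0,0,0,1, 0,0,-0.06,0,0,0,1, 0,0,-0.06,0,0,0,1, 0,0,-0.06,0,0,0,1, 0,0,-0.044,0,0,0,1, 0,0,0,0,0,0,1]'
python3 - <<'E'
from h import *
go(456.5,350,100,0.754+np.pi);tilt(0.754+np.pi); c=snap("wrist","w6")
p=get_obs()["tool_pos"]
print(proj(c,[456.5,350,44]))
E
```

```text
time: 12.27
tool_pos: [565.9, 177.0, 213.5]
tcp_rot: [3.14, 0.002, 3.064]
contact_force: [0.3, 0.1, -1.0]
grip_width: 61.4
finger_force: 30.0
time: 13.1
tool_pos: [455.4, 350.4, 213.5]
tcp_rot: [3.141, 0.003, -2.899]
contact_force: [0.5, 0.2, -1.8]
grip_width: 61.5
finger_force: 30.0
time: 13.68
tool_pos: [455.7, 350.1, 213.5]
tcp_rot: [-3.141, 0.003, -2.386]
contact_force: [-0.8, -0.1, -1.6]
grip_width: 61.4
finger_force: 30.0
t 13.68 at [455.7 350.1 213.5] [-3.141e+00  3.000e-03 -2.386e+00] turn az total 0.0013 shift after turn [-0.0007 -0.0008  0.1418] shift before turn [-0.0007 -0.0008  0.1418] len 113.5 q [ 0.52  0.45  1.42 -0.    1.26 -1.8 ]
turn units [-0.0005  0.0018  0.0013]
[280.62633053 195.99475178]
```

View pics/w6.png

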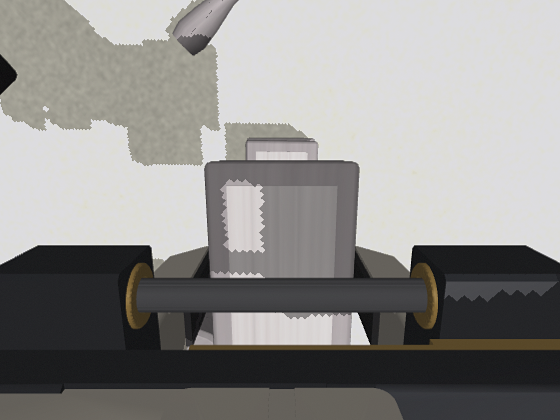

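The held tin's front edge is at row about 163, columns 206 to 359. The pile's top front edge is at row about 139, columns 247 to 318, so they are in line.

```bash
python3 - <<'E'
from h import *
c=np.load("w6.npz");o=get_obs();p=o["tool_pos"];a=o["tcp_rot"][2]
X=np.array([np.cos(a),np.sin(a)]);Y=np.array([np.sin(a),-np.cos(a)])
for n,z,q in(("held",216.3,((206,165),(359,165))),("pile",44,((247,139.5),(318,139.5)))):
    for u in q:
        w=onz(c,*u,z)[:2]-p[:2];print(n,(w@X).round(1),(w@Y).round(1))
E
```

```text
held 47.9 -29.5
held 48.2 30.0
pile 47.9 -29.2
pile 48.2 30.6
```

```bash

python3 -m inch '[-0.0005,0.0018,0.0013,0,0,0.015,1, 0,0,0,0,0,0.04,1, 0,0,0,0,0,0.045,1, 0,0,0,0,0,0.04,1, 0,0,0,0,0,0.025,1, 0,0,0,0,0,0.012,1, 0,0,0,0,0,0.0055,1, 0,0,0,0,0,0.002,1, 0,0,0,0,0,0.001,1, 0,0,0,0,0,0,1]'
python3 -m inch '[0,0,0,0,0,0.0007,1, 0,0,0,0,0,0.0007,1, 0,0,0,0,0,0,1]'
```

```text
time: 14.57
tool_pos: [456.6, 350.6, 66.0]
tcp_rot: [-3.141, 0.003, -2.39]
contact_force: [-0.1, 0.5, -1.6]
grip_width: 61.6
finger_force: 30.0
time: 14.82
tool_pos: [456.1, 350.3, 64.2]
tcp_rot: [-3.141, 0.001, -2.39]
contact_force: [0.5, 0.3, -0.8]
grip_width: 61.8
finger_force: 30.0
```

```bash

python3 -m inch '[0,0,0,0,0,0.0007,1, 0,0,0,0,0,0.0007,1, 0,0,0,0,0,0,1]'
```

```text
time: 15.07
tool_pos: [456.0, 350.2, 63.2]
tcp_rot: [-3.141, 0.001, -2.39]
contact_force: [-1.3, -0.4, 4.8]
grip_width: 61.9
finger_force: 30.0
```

```bash

python3 -m inch '[0,0,0,0,0,0,-0.3, 0,0,0,0,0,0,-0.5, 0,0,0,0,0,0,-1, 0,0,0,0,0,0,-1, 0,0,0,0,0,-0.01,-1, 0,0,0,0,0,-0.035,-1, 0,0,0,0,0,-0.045,-1, 0,0,0,0,0,-0.045,-1, 0,0,0,0,0,-0.035,-1, 0,0,0,0,0,-0.015,-1]'
python3 -m inch '[0,0,0,0,0,0,-1]'
python3 - <<'E'
from h import *
c=snap("wrist","w7");g=cv2.GaussianBlur(cv2.cvtColor(c["image"],cv2.COLOR_RGB2GRAY),(3,3),0)
q=proj(c,[456.5,350,66]).astype(int)
for th in(135,145,155):print(rect(c,g>th,66,q))
t=np.load("top0.npz");gt=cv2.cvtColor(t["image"],cv2.COLOR_RGB2GRAY)
print("grip",[rect(t,gt>h,108,(270,217)) for h in(50,55,60)])
go(489,15,200,3.0);tilt(3.0)
E
```

```text
time: 15.9
tool_pos: [457.2, 351.0, 215.8]
tcp_rot: [-3.14, 0.007, -2.39]
contact_force: [0.5, 0.6, 0.3]
grip_width: 91.7
finger_force: 0.0
time: 15.98
tool_pos: [457.3, 351.1, 214.8]
tcp_rot: [-3.14, 0.008, -2.39]
contact_force: [0.4, 0.8, -0.1]
grip_width: 91.7
finger_force: 0.0
[430.2, 322.8, 473.7, 215.7, -46.8]
[454.7, 353.0, 85.5, 51.1, 43.6]
[455.3, 349.9, 77.8, 44.4, 43.2]
grip [[488.9, 16.4, 25.8, 14.3, -0.3], [488.9, 15.0, 25.8, 11.5, -0.3], [487.5, 15.0, 22.9, 11.5, -0.3]]
t 16.03 at [456.4 350.5 212.3] [-3.141  0.004 -2.39 ] turn az total 0.5956 shift after turn [-0.0996 -0.4094  0.0153] shift before turn [ 0.2566 -0.3342  0.0153] len 337.3 q [ 0.52  0.45  1.42 -0.    1.26 -1.8 ]
turn units [4.000e-04 2.600e-03 5.956e-01]
```

```bash

python3 -m inch '[0,0,0.0376,0,0,0,-1, 0,0,0.062,0,0,0,-1, 0,0,0.062,0,0,0,-1, 0,0,0.062,0,0,0,-1, 0,0,0.062,0,0,0,-1, 0,0,0.062,0,0,0,-1, 0,0,0.062,0,0,0,-1, 0,0,0.062,0,0,0,-1, 0,0,0.062,0,0,0,-1, 0,0,0.062,0,0,0,-1]'
python3 -m inch '[0,0,0,-0.0025,-0.011,0.01,-1, 0,0,0,-0.0105,-0.043,0,-1, 0,0,0,-0.0105,-0.043,0,-1, 0,0,0,-0.0105,-0.043,0,-1, 0,0,0,-0.0105,-0.043,0,-1, 0,0,0,-0.0105,-0.043,0,-1, 0,0,0,-0.0105,-0.043,0,-1, 0,0,0,-0.0105,-0.043,0,-1, 0,0,0,-0.0105,-0.043,0,-1, 0,0,0,-0.0105,-0.043,0,-1]'
python3 -m inch '[0,0,0,-0.0025,-0.011,0,-1, 0,0,0,0,0,0,-1, 0,0,0,0,0,0,-1]'
python3 - <<'E'
from h import *
c=snap("wrist","w8");go(489,15,130,3.0);tilt(3.0);print(proj(c,[489,15,108]))
E
```

```text
time: 16.87
tool_pos: [455.0, 349.7, 208.4]
tcp_rot: [-3.139, -0.003, 2.995]
contact_force: [-0.1, 0.5, -0.3]
grip_width: 91.9
finger_force: 0.0
time: 17.7
tool_pos: [486.6, 22.4, 200.9]
tcp_rot: [-3.141, -0.003, 3.0]
contact_force: [0.4, 0.2, 0.4]
grip_width: 91.9
finger_force: 0.0
time: 17.95
tool_pos: [487.8, 15.3, 201.5]
tcp_rot: [3.141, -0.002, 2.998]
contact_force: [0.3, 0.3, 0.4]
grip_width: 92.1
finger_force: 0.0
t 18.0 at [487.9  16.  201.7] [ 3.141e+00 -2.000e-03  3.000e+00] turn az total -0.0001 shift after turn [-0.0016 -0.001   0.0897] shift before turn [-0.0016 -0.001   0.0897] len 71.7 q [-0.12  0.31  1.68  0.    1.16 -1.55]
turn units [ 0.0003 -0.0012 -0.0001]
[279.48594953 221.62288229]
```

View pics/w8.png

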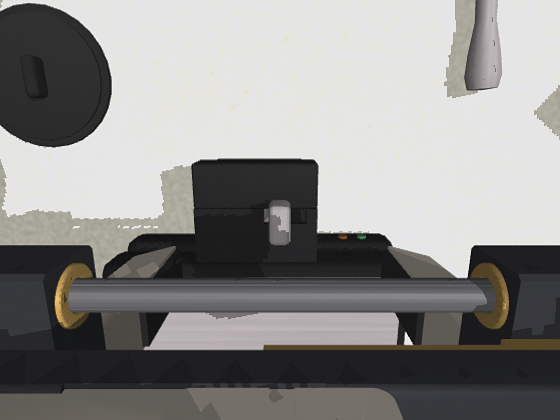

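The wrist view shows the catch grip at columns 270 to 291 and rows 200 to 245, centred near (280,222), matching the prediction. The toaster lies square to the image, so the yaw is right.

```bash

python3 -m inch '[0,-0.0012,0,-0.0014,-0.001,0.015,-1, 0,0,0,0,0,0.035,-1, 0,0,0,0,0,0.035,-1, 0,0,0,0,0,0.025,-1, 0,0,0,0,0,0.012,-1, 0,0,0,0,0,0.006,-1, 0,0,0,0,0,0.002,-1, 0,0,0,0,0,0,-1]'
python3 - <<'E'
from h import *
go(489,15,97.5,3.0);tilt(3.0)
E
```

```text
time: 18.67
tool_pos: [490.1, 14.6, 99.1]
tcp_rot: [3.142, 0.003, 3.001]
contact_force: [0.5, -0.3, 1.7]
grip_width: 91.4
finger_force: 0.0
t 18.67 at [490.1  14.6  99.1] [3.142e+00 3.000e-03 3.001e+00] turn az total 0.0005 shift after turn [0.0014 0.0004 0.002 ] shift before turn [0.0014 0.0004 0.002 ] len 2.0 q [-0.13  0.44  1.81 -0.    0.89 -1.56]
turn units [0.     0.0019 0.0005]
```

```bash

python3 -m inch '[0,0,0,0,0,0.001,-1, 0,0,0,0,0,0,1, 0,0,0,0,0,0,1, 0,0,0,0,0,0,1, 0,0,0,0,0,0,1, 0,0,0,0,0,0,1, 0,0,0,0,0,0,1, 0,0,0,0,0,0,1, 0,0,0,0,0,0,1, 0,0,0,0,0,0,1]'
python3 -m inch '[0,0,0,0,0,0,1, 0,0,0,0,0,0,1, 0,0,0,0,0,0,1]'
```

```text
time: 19.5
tool_pos: [489.6, 14.0, 97.7]
tcp_rot: [-3.142, 0.002, 3.0]
contact_force: [0.3, -0.2, 0.6]
grip_width: 36.0
finger_force: 0.0
time: 19.75
tool_pos: [489.6, 14.0, 97.7]
tcp_rot: [-3.142, 0.002, 3.0]
contact_force: [-0.2, 0.4, -0.4]
grip_width: 16.0
finger_force: 0.0
```

```bash

python3 -m inch '[0,0,0,0,0,0,1, 0,0,0,0,0,0,1, 0,0,0,0,0,0,1]'
python3 -m inch '[0,0,0,0,0.003,0,1, 0,0,0,0,0.004,0,1, 0,0,0,0,0.004,0,1, 0,0,0,0,0.003,0,1, 0,0,0,0,0,0,1]'
```

```text
time: 20.0
tool_pos: [489.6, 13.6, 97.8]
tcp_rot: [-3.141, 0.002, 3.0]
contact_force: [-0.5, -3.6, -0.2]
grip_width: 13.2
finger_force: 30.0
time: 20.42
tool_pos: [491.2, 25.0, 97.7]
tcp_rot: [-3.141, 0.002, 3.001]
contact_force: [-0.8, -6.0, 0.0]
grip_width: 13.7
finger_force: 30.0
```

```bash

python3 -m inch '[0,0,0,0,0.002,0,1, 0,0,0,0,0,0,1]'
python3 -m inch '[0,0,0,0,0,0,1]'
python3 - <<'E'
from h import *
c=snap("wrist","w9")
E
```

```text
time: 20.58
tool_pos: [491.4, 26.4, 97.8]
tcp_rot: [-3.14, 0.002, 3.0]
contact_force: [-0.0, -8.2, 1.3]
grip_width: 14.0
finger_force: 30.0
time: 20.67
tool_pos: [491.4, 26.3, 97.8]
tcp_rot: [-3.14, 0.002, 3.0]
contact_force: [-0.8, -7.2, 1.0]
grip_width: 13.9
finger_force: 30.0
```

View pics/w9.png

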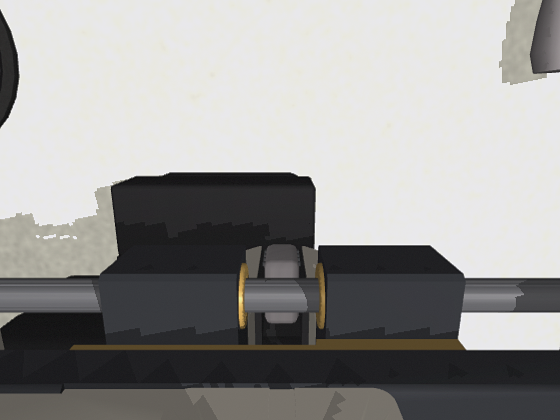

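The catch grip is held at column 282. The handle spans columns 112 to 315, so the grip stands about 31 mm left of centre, which means roughly 13 mm of catch travel and the fork clear. Lift along the lid's arc.

```bash

python3 -m inch '[0,0.01,0,-0.0009,0,-0.005,1, 0,0.02,0,-0.0018,0,-0.0097,1, 0,0.02,0,-0.0018,0,-0.0097,1, 0,0,0,0,0,0,1]'
```

```text
time: 21.05
tool_pos: [495.9, 25.3, 117.8]
tcp_rot: [-3.14, -0.074, 3.0]
contact_force: [-0.9, -6.7, -3.5]
grip_width: 13.6
finger_force: 30.0
```

Lid rising at -3.5 N, as expected. Continue.

```bash

python3 -m inch '[0,0.02,0,-0.0018,0,-0.0097,1, 0,0.02,0,-0.0018,0,-0.0097,1, 0,0.02,0,-0.0018,0,-0.0097,1, 0,0.02,0,-0.0018,0,-0.0097,1, 0,0.02,0,-0.0018,0,-0.0097,1, 0,0,0,0,0,0,1]'
python3 -m inch '[0,0.02,0,-0.0018,0,-0.0097,1, 0,0.02,0,-0.0018,0,-0.0097,1, 0,0.02,0,-0.0018,0,-0.0097,1, 0,0.02,0,-0.0018,0,-0.0097,1, 0,0.02,0,-0.0018,0,-0.0097,1, 0,0,0,0,0,0,1]'
python3 - <<'E'
from h import *
o=get_obs();print(o["tool_pos"],np.round(o["joint_positions"],2),o["contact_force"],o["moment"])
E
```

```text
time: 21.55
tool_pos: [508.9, 23.2, 155.0]
tcp_rot: [-3.139, -0.223, 2.999]
contact_force: [1.2, -6.7, -3.8]
grip_width: 13.9
finger_force: 30.0
time: 22.05
tool_pos: [527.1, 20.5, 189.6]
tcp_rot: [-3.139, -0.371, 2.999]
contact_force: [3.0, -7.8, -5.9]
grip_width: 13.8
finger_force: 30.0
[527.09140254  20.50874457 189.55467762] [-0.11  0.6   1.29  0.01  1.62 -1.54] [ 3.01179108 -7.76197558 -5.88132485] [-1.18830846 -0.92566854  0.42638739]
```

```bash

python3 -m inch '[0,0.02,0,-0.0018,0,-0.0097,1, 0,0.02,0,-0.0018,0,-0.0097,1, 0,0.01,0,-0.0009,0,-0.005,1, 0,0,0,0,0,0,1, 0,0,0,0,0,0,1, 0,0,0,0,0,0,1, 0,0,0,0,0,0,1, 0,0,0,0,0,0,1]'
python3 - <<'E'
from h import *
s=snap("scene","s9");o=get_obs();print(o["dq"])
t=snap("top","t9");a=np.hstack([cv2.resize(t["image"][120:290,110:350],None,fx=1.6,fy=1.6),cv2.resize(s["image"][80:352,180:420],None,fx=1,fy=1)]) if 0 else s["image"][80:290,200:420]
b=cv2.resize(t["image"][130:290,120:340],(400,300));a=cv2.resize(a,(400,300))
cv2.imwrite("pics/fin.png",np.clip(np.hstack([b,a]).astype(float)*1.7,0,255).astype(np.uint8)[:,:,::-1])
E
```

```text
time: 22.72
tool_pos: [537.5, 19.1, 205.0]
tcp_rot: [-3.139, -0.444, 2.998]
contact_force: [6.3, -7.2, -7.7]
grip_width: 13.8
finger_force: 30.0
[ 0.00126513 -0.0016906   0.00018157 -0.00023736 -0.00108723 -0.00140755]
```

View pics/fin.png

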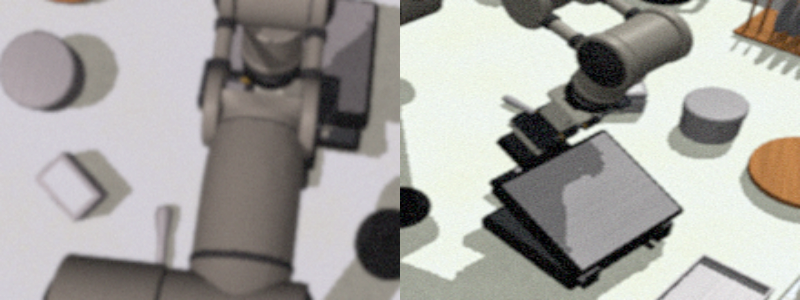

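The lid is held open at about 0.44 rad, with the handle roughly 107 mm up. The pile and the bystanders are in place.

```bash
python3 -c "
from plant import *
print(close_job())"
```

```text
the job is handed in; nothing more can be done
None
```

The three tins stand in one flush pile on the counter, the catch was pulled clear, and the gripper holds the lid about 0.44 rad open, with the handle roughly 107 mm above shut; the job is handed in at about 23 s, but no verdict came back.

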